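# Finger test of a sprung safety contact strip

### The job

Test the S-shaped safety contact strip: with the fingertips, gently press its sprung rail down at the end beside the blue clip, then run them along the whole curve to the end beside the black clip, without letting the rail spring up on the way and without ever pressing it fully down. Finish holding there: the program ends with the fingertips still keeping the rail lightly pressed at the end beside the black clip. Do not pick up, shift or knock the clips or the other things lying around.

Things in the scene. Friction and masses are not known exactly. Their poses are not given: they have to be found in the camera images.
- strip: bench mounting of the safety contact strip, screwed down: grey plate 135 x 330 mm, 8 mm thick, with an S-shaped aluminium channel 36 mm wide, its top 30 mm above the table, and a small black cable box on the plate's near edge (30 mm square, top 30 mm up). Origin: centre of the underside; its y axis runs along the strip from the right end to the left end, z is up.
- rail (a joint): the sprung S-shaped rail in that channel, yellow with a black rubber top, 24 mm wide with rounded ends, its top level, 52 mm above the table when released. It only moves straight up and down as one piece: value = how far it is pressed down, 0 released, 0.014 m fully down on its stop. It starts to give at about 2.5 N and needs 0.4 N more for each mm (about 5 N at 6 mm, 8 N on the stop), and springs up when let go. Over 0.0125 counts as fully pressed.
- clip_blue: loose binder clip with a blue body, 32 x 30 x 45 mm, standing on the table about 55 to 60 mm beyond one end point of the rail (point r0 or r6): marks the START end. Origin: centre of its underside. It weighs 30 g.
- clip_black: loose binder clip with a black body, the same size, standing in the same way beyond the other end of the rail: marks the FINISH end. Origin: centre of its underside.
- tape_measure: loose black and yellow tape measure, 32 x 77 x 60 mm, beyond the strip; bystander. Origin: centre of its underside.
- blade_case: loose yellow blade case, 26 x 105 x 13 mm, lying beyond the strip; bystander. Origin: centre of its underside.
- wood_block: loose wooden block, 42 x 105 x 28 mm, on the robot's side of the strip; bystander. Origin: centre of its underside.
- r0 (a point): point on the rail's centre line, the left end (this end point lies 12 mm inside the rail's tip), at the height of the released rail's top, 52 mm above the table; it stays there when the rail is pressed. r0 to r6 follow the S in order, 52 mm apart along it; the centre line is a smooth curve (one full sine wave, 30 mm to either side, first away from the robot after r0, over 280 mm).
- r1 (a point): point on the rail's centre line, 1/6 of the length from the left end, at the height of the released rail's top, 52 mm above the table; it stays there when the rail is pressed. r0 to r6 follow the S in order, 52 mm apart along it; the centre line is a smooth curve (one full sine wave, 30 mm to either side, first away from the robot after r0, over 280 mm).
- r2 (a point): point on the rail's centre line, 1/3 from the left end, at the height of the released rail's top, 52 mm above the table; it stays there when the rail is pressed. r0 to r6 follow the S in order, 52 mm apart along it; the centre line is a smooth curve (one full sine wave, 30 mm to either side, first away from the robot after r0, over 280 mm).
- r3 (a point): point on the rail's centre line, the middle, at the height of the released rail's top, 52 mm above the table; it stays there when the rail is pressed. r0 to r6 follow the S in order, 52 mm apart along it; the centre line is a smooth curve (one full sine wave, 30 mm to either side, first away from the robot after r0, over 280 mm).
- r4 (a point): point on the rail's centre line, 2/3 from the left end, at the height of the released rail's top, 52 mm above the table; it stays there when the rail is pressed. r0 to r6 follow the S in order, 52 mm apart along it; the centre line is a smooth curve (one full sine wave, 30 mm to either side, first away from the robot after r0, over 280 mm).
- r5 (a point): point on the rail's centre line, 5/6 from the left end, at the height of the released rail's top, 52 mm above the table; it stays there when the rail is pressed. r0 to r6 follow the S in order, 52 mm apart along it; the centre line is a smooth curve (one full sine wave, 30 mm to either side, first away from the robot after r0, over 280 mm).
- r6 (a point): point on the rail's centre line, the right end (this end point lies 12 mm inside the rail's tip), at the height of the released rail's top, 52 mm above the table; it stays there when the rail is pressed. r0 to r6 follow the S in order, 52 mm apart along it; the centre line is a smooth curve (one full sine wave, 30 mm to either side, first away from the robot after r0, over 280 mm).

How it is judged:
By the outcome, as a careful person would: the job done as asked, in the order asked, and still so for the second after the job is handed in, while the arm keeps its last pose, push and grip.
It also fails if it takes over 48 s, if anything falls off the work surface, if the arm or the gripper's body presses on something with over 40 N, if the wrist force passes 120 N, or if a joint passes its speed limit or range.

### The arm

A 6-joint arm with a two-finger parallel gripper is mounted at the origin on the work surface; the furniture and walls round the work are solid. World frame = base frame: x ahead of the robot, y to its left, z up, the work surface at z = 0. Lengths are in m, angles in degrees, forces in N, time in s.
With the tool pointing down it reaches from about 0.4 to 0.825 m from the base axis. Payload 7 kg.
Tool frame: the origin (TCP) lies at the very end of the fingers, on their centre line; the grasp point (between the pads) lies 19 mm behind it (ctrl.grip_point_offset is the distance from the TCP to the grasp point, in m); x points along the fingers, z is the direction in which the jaws open and shut, and the axes are right-handed (so a half turn about x gives the same grasp; the last joint's range is limited). The gripper opens to 88 mm and grips with 3 to 60 N. Pads are 19 mm wide; open, the fingers measure 130 mm over their backs; the gripper's body (78 mm by 193 mm) begins 47 mm behind the grasp point.
Start: joints at [89.903, 20.546, 0.682, 0, -70.136, -16.507], TCP at [0.193, 0.647, 0.227] pointing down, gripper open.
Joint ranges: [-176.03, 176.03], [-82.01, 121.73], [-58.28, 71.71], [-173.87, 95.51], [-174.79, -0.11], [-173.66, 173.66]. Speed limits (degrees/s): [136.94, 136.94, 172.46, 180, 180, 180].

### API

Orientations are given as [roll, pitch, yaw] about the fixed x, y, z axes, in that order (R = Rz(yaw) Ry(pitch) Rx(roll)).
In Python, from plant import get_obs, snapshot, calibration, close_job, ctrl gives the robot as it stands.
- The arm moves only by the tool move_arm, never from a script. Its argument "commands" is a list that holds one entry, the list of rows, each a list of 4 numbers: the shift along the tool's x, y, z in cm, then the turn about the tool's x in rad. In form: [[[dx, dy, dz, spin], ...]]. A call has 1 to 8 rows; each row shifts and turns the commanded pose from where the row before left it, along the tool's axes as they then stand; what a row does not reach is not made up. A row lasts 1/10 s, in which the tool goes at most 50 mm and 8.59 degrees, less where a joint would pass 70% of its speed; a pose out of reach is approached as far as the arm can. A call with a gripper value outside its range is refused whole. "jaw" is the finger opening in cm, from 0 to 8.76, set as the call begins (left out, the last holds). The fingers move at their own pace and stop on an object; the grip force is fixed at half the most. Time passes only in rows, so rows that do not move let the fingers close. It gives the time, the measured TCP pose, the force and the opening at its end, in the units of the state.
- get_obs(): the state, without advancing time (a new reading comes with each control period).
- snapshot(name): name is "scene" or "top"; returns (picture, depth): 400x640x3 uint8, red, green, blue; 400x640 float32, m along the optical axis (not along the pixel's ray), 0 where there is no reading.
- calibration(name): a dict with "mtx" (3x3 intrinsics, pixels), "k1" (the pictures are not rectified: a ray, as slopes to the right and down, at radius r is drawn at 1 + k1 r^2 times it, then the intrinsics apply), "T" (4x4, takes a point from camera to world coordinates). Camera axes: x right, y up, looking along -z (the intrinsics and any distortion apply to the point x, -y, -z); pixel columns grow to the right and rows downward; lengths in m; the calibration is good to about 2 mm. A picture is of the moment at which its call begins. calibration takes no time and is no camera call.
- close_job(): hands the job in, once; it reports no verdict.
The state is a dict: "clock": time; "joint_pos": joint angles; "qvel": joint speeds; "tau": joint torques, N m; "tool_pos": TCP position; "orientation": TCP orientation; "force": force on the tool from outside, world axes, zero at the start; "moment": the same for the moment, N m; "opening": finger opening in m.
Only numpy, scipy, OpenCV 4.12 (cv2) and the standard library are available. Lean on these libraries where they do the work, as an engineer would, in place of code of your own. Each camera call takes 0.05 s, during which the arm holds its last target. There are 200 camera calls.

## Working session

There is one attempt and no reset: what is moved stays moved. The work goes in short steps, Python scripts to look and compute and a tool call to move; the robot and the scene stay as the last step left them, time stands still between calls to the robot, and variables do not carry over. Pictures are saved under pics/ and viewed, about 8 in all and at most 12, crops included, and the job is handed in when it is done.

Besides the shell and the picture viewer there is one more tool, called after ">>>" by a JSON object that holds its "op" and its "data", one argument or row to a line. move_arm: Moves the arm, as the interface text tells. Its arguments: {"type":"object","properties":{"commands":{"type":"array"},"jaw":{"type":"number"}},"required":["commands"]}

```bash
ls; mkdir -p pics; cat > h.py <<'E'
import numpy as np, cv2
from plant import get_obs, snapshot, calibration, close_job, ctrl
def cloud(name, depth):
    c=calibration(name); M=np.array(c["mtx"]);T=np.array(c["T"]);k=c["k1"]
    v,u=np.mgrid[0:400,0:640].astype(float)
    a=np.stack([(u-M[0,2])/M[0,0],(v-M[1,2])/M[1,1]],-1)
    s=a.copy()
    for _ in range(10): s=a/(1+k*(s**2).sum(-1,keepdims=True))
    p=np.stack([s[...,0]*depth,-s[...,1]*depth,-depth],-1)
    return p@T[:3,:3].T+T[:3,3]
E
python3 - <<'E'
from h import *
o=get_obs();print({k:np.round(v,4) for k,v in o.items()})
for n in("scene","top"):
    p,d=snapshot(n);np.savez(n,p=p,d=d);cv2.imwrite(f"pics/{n}.png",p[...,::-1])
    c=calibration(n);print(n,np.round(c["T"],3).tolist(),np.round(c["mtx"],1).tolist(),c["k1"])
E
```

```text
pics
{'clock': np.float64(0.0), 'joint_pos': array([ 8.99029e+01,  2.05904e+01,  6.34100e-01, -1.97000e-02,
       -7.01352e+01, -1.65065e+01]), 'qvel': array([-0.0773, -0.0185,  0.0942, -0.1295,  0.0429,  0.0155]), 'tau': array([ 2.00000e-04, -5.82718e+01,  2.93053e+01,  6.99730e+00,
        6.70000e-03, -2.00000e-04]), 'tool_pos': array([0.1928, 0.6464, 0.2256]), 'orientation': array([   5.0944,   89.9066, -101.5158]), 'force': array([-0.1744, -0.448 , -0.4864]), 'moment': array([-0.0391, -0.027 , -0.0558]), 'opening': np.float64(0.0872)}
scene [[0.887, 0.309, -0.343, 0.271], [-0.462, 0.592, -0.66, -0.574], [-0.001, 0.744, 0.668, 0.698], [0.0, 0.0, 0.0, 1.0]] [[459.8, 0.0, 308.9], [0.0, 459.8, 198.1], [0.0, 0.0, 1.0]] -0.1165877989976289
top [[0.002, 0.987, -0.16, 0.463], [-1.0, 0.001, -0.009, 0.045], [-0.008, 0.16, 0.987, 0.915], [0.0, 0.0, 0.0, 1.0]] [[394.1, 0.0, 322.3], [0.0, 394.1, 199.2], [0.0, 0.0, 1.0]] -0.01695224815015198
```

View pics/top.png

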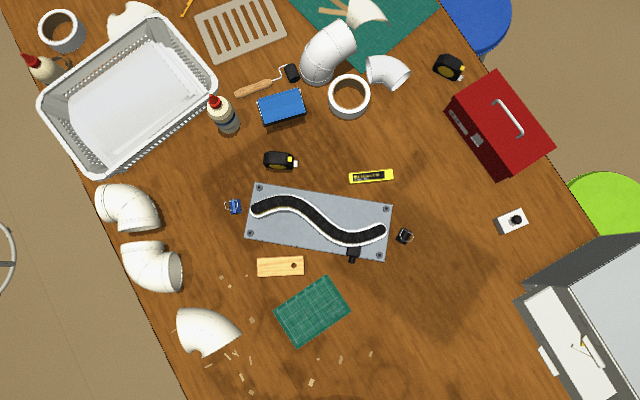

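View pics/scene.png

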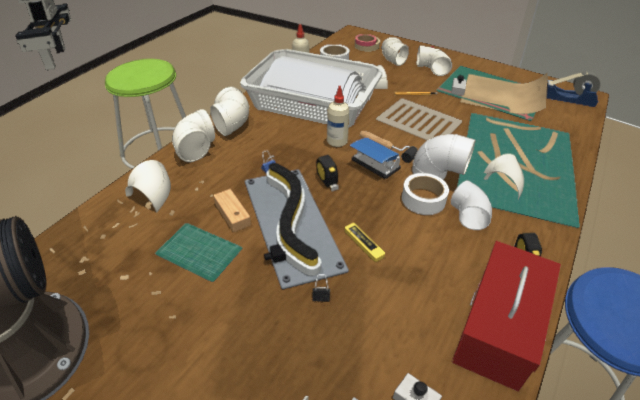

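The top view (up is +x, left is +y) has the blue clip at (233,206), beside the rail's left end r0. The black clip is at (404,235), beside the right end r6, so I go left to right. Next I fit the strip's pose.

```bash
cat >> h.py <<'E'
def curve(par,n=400,L=.28):
    x,y,a=par; t=np.linspace(0,1,n)
    l=np.stack([.03*np.sin(2*np.pi*t),L/2-L*t],-1)
    R=np.array([[np.cos(a),-np.sin(a)],[np.sin(a),np.cos(a)]])
    return l@R.T+[x,y]
E
python3 - <<'E'
from h import *
from scipy.optimize import least_squares
from scipy.spatial import cKDTree
for n,box in(("top",(225,170,415,275)),("scene",(240,140,350,300))):
    z=np.load(n+".npz");P=cloud(n,z['d']);img=z['p'].astype(int)
    m=np.zeros((400,640),bool);u0,v0,u1,v1=box;m[v0:v1,u0:u1]=1;m&=z['d']>0
    Q=P[m]; h=np.histogram(Q[:,2],bins=np.arange(-.01,.075,.005));print(n,h[0])
    dark=img.max(-1)<70
    r=m&(P[...,2]>.044)&(P[...,2]<.062)&dark
    X=P[r]
    lab=cv2.connectedComponents(r.astype(np.uint8))[1]; k=np.bincount(lab[r]).argmax(); X=P[lab==k]
    print(len(X),X.mean(0),np.median(X[:,2]),X.min(0),X.max(0))
    def f(p):
        C=curve(p); d=cKDTree(C).query(X[:,:2])[0]; e=cKDTree(X[:,:2]).query(np.vstack([C[:1],C[-1:]]))[0]
        return np.maximum(d-.0,0)
    s=least_squares(f,[*X[:,:2].mean(0),np.radians(-8)],diff_step=1e-4,x_scale=[.01,.01,.05])
    p=s.x;C=curve(p);print("pose",np.round(p,4),np.degrees(p[2]),"rms",np.sqrt(np.mean(f(p)**2)), "max",f(p).max())
    print(np.round(C[[0,-1]],4).tolist())
    cl=m&(P[...,2]>.02)&(P[...,2]<.06)
    d=cKDTree(C).query(P[...,:2].reshape(-1,2))[0].reshape(400,640)
    for e in(0,-1):
        w=cl&(np.linalg.norm(P[...,:2]-C[e],axis=-1)<.1)&(d>.035); print("clip",e,w.sum(),P[w].mean(0),P[w].min(0),P[w].max(0))
E
```

```text
top [ 109 7734 2817 4871  769  171  151 1290  254   24   46  380 1257    5
    0    0]
1493 [0.5599195  0.06326309 0.05114603] 0.0511565520050562 [ 0.5089502  -0.08541738  0.0455168 ] [0.61170505 0.21025545 0.0562395 ]
pose [ 0.5599  0.0627 -0.1589] -9.105867884206969 rms 0.006559383232076635 max 0.012168184481487638
[[0.5821, 0.2009], [0.5378, -0.0756]]
clip 0 24 [0.59278028 0.25667476 0.03502497] [0.58222881 0.24278935 0.02019159] [0.60437325 0.2705494  0.04598902]
clip -1 79 [ 0.49366335 -0.05831798  0.02842263] [ 0.46606167 -0.14827621  0.02000077] [ 0.5386631  -0.00302303  0.04509009]
scene [   8 6633 2693 4079  491  363  265  625  342  174  184  371 1156  133
    6    0]
1243 [0.55326802 0.04738765 0.05104906] 0.05104084432756717 [ 0.50619911 -0.0845875   0.04552598] [0.61112231 0.21237844 0.05461979]
pose [ 0.5585  0.0622 -0.1612] -9.236056797417527 rms 0.006869120244593544 max 0.014879666369643099
[[0.581, 0.2004], [0.5361, -0.076]]
clip 0 30 [0.59048705 0.26035983 0.03346238] [0.5797307  0.24557306 0.02090989] [0.60518895 0.27385978 0.04527221]
clip -1 123 [ 0.49549491 -0.06187429  0.02908781] [ 0.46449966 -0.14671057  0.02006468] [ 0.53784229 -0.00217267  0.04683689]
```

```bash
cat >> h.py <<'E'
from scipy.spatial.transform import Rotation as Ro
PAR=(.5592,.0625,np.radians(-9.17))
def tool():
    o=get_obs();R=Ro.from_euler('xyz',o['orientation'],degrees=True).as_matrix();return o,R
E
python3 - <<'E'
from h import *
o,R=tool();print(np.round(R,3))
d=np.array([*curve(PAR)[0],.2256])-o['tool_pos'];print("tool shift cm",np.round(R.T@d*100,2))
z=np.load("top.npz");P=cloud("top",z['d']).reshape(-1,3)[z['d'].ravel()>0]
C=curve(PAR)
for i in(0,399):
  r=np.linalg.norm(P[:,:2]-C[i],axis=1); print(i,[(a,P[r<a,2].max().round(3)) for a in(.05,.08,.11,.14)])
a,b=np.array([.193,.647]),C[0];t=np.clip((P[:,:2]-a)@(b-a)/((b-a)@(b-a)),0,1)
r=np.linalg.norm(P[:,:2]-a-t[:,None]*(b-a),axis=1);w=(r<.12)&(t>.05);print(P[w,2].max())
E
```

```text
[[-0.     0.958 -0.286]
 [-0.001 -0.286 -0.958]
 [-1.     0.     0.002]]
tool shift cm [ 0.07 49.99 31.6 ]
0 [(0.05, np.float64(0.055)), (0.08, np.float64(0.055)), (0.11, np.float64(0.058)), (0.14, np.float64(0.062))]
399 [(0.05, np.float64(0.056)), (0.08, np.float64(0.056)), (0.11, np.float64(0.056)), (0.14, np.float64(0.056))]
0.0878504925062874
```

>>> {"op": "move_arm", "data": {
  "commands": [
    [[0, 3.1, 1.95, 0], [0, 3.1, 1.95, 0], [0, 3.1, 1.95, 0], [0, 3.1, 1.95, 0], [0, 3.1, 1.95, 0], [0, 3.1, 1.95, 0], [0, 3.1, 1.95, 0], [0, 3.1, 1.95, 0]]
  ],
  "jaw": 0
}}

```text
clock: 0.9
tool_pos: [0.3866, 0.425, 0.2263]
orientation: [-21.6, 90.0, -128.2]
force: [1.3, 0.2, -0.7]
opening: 0.029
```

>>> {"op": "move_arm", "data": {
  "commands": [
    [[0, 3.1, 1.95, 0], [0, 3.1, 1.95, 0], [0, 3.1, 1.95, 0], [0, 3.1, 1.95, 0], [0, 3.1, 1.95, 0], [0, 3.1, 1.95, 0], [0, 3.1, 1.95, 0], [0, 0, 0, 0]]
  ]
}}

```text
clock: 1.7
tool_pos: [0.5567, 0.2306, 0.2258]
orientation: [-17.9, 89.9, -124.7]
force: [-0.5, -0.9, -0.1]
opening: 0.0003
```

>>> {"op": "move_arm", "data": {
  "commands": [
    [[0, 1.6, 1.1, 0], [0, 1.6, 1.05, 0], [3.5, 0, 0, 0], [4, 0, 0, 0], [4, 0, 0, 0], [2.5, 0, 0, 0], [1, 0, 0, 0], [0, 0, 0, 0]]
  ]
}}

```text
clock: 2.5
tool_pos: [0.5786, 0.2037, 0.0752]
orientation: [-37.0, 89.8, -143.6]
force: [0.3, 0.6, 0.4]
opening: 0.0004
```

```bash
python3 - <<'E'
from h import *
o,R=tool();print(o['tool_pos'],o['force'],curve(PAR)[0]);print(np.round(R,3))
p,d=snapshot("scene");p2,d2=snapshot("top")
a=cv2.resize(p[90:330,200:440],None,fx=2,fy=2);b=cv2.resize(p2[140:300,210:420],None,fx=1.5,fy=3/2)
b=cv2.resize(b,(320,480))
cv2.imwrite("pics/r0.png",np.hstack([a,b])[...,::-1])
E
```

```text
[0.57861191 0.20365619 0.07521435] [0.34316276 0.63099795 0.405562  ] [0.581511   0.20071078]
[[-0.002  0.958 -0.286]
 [-0.002 -0.286 -0.958]
 [-1.    -0.002  0.002]]
```

View pics/r0.png

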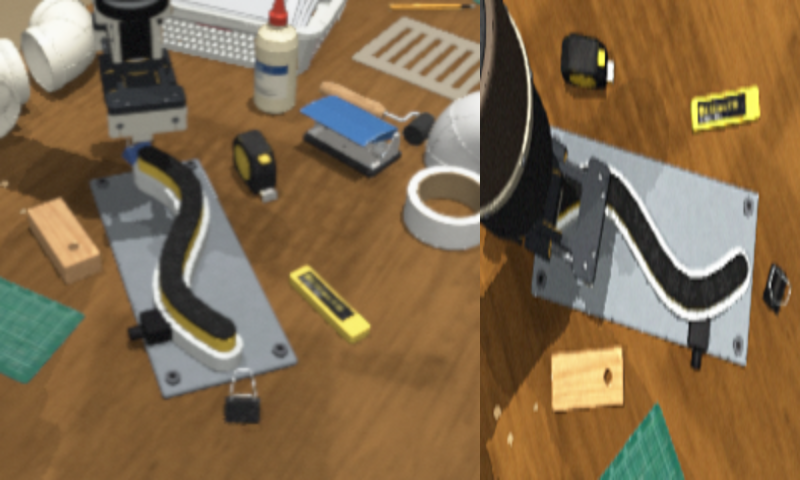

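The picture shows the closed fingertips just above the blue-clip end at about (150,150), with nothing touched.

>>> {"op": "move_arm", "data": {
  "commands": [
    [[0.8, 0.2, 0.1, 0], [0, 0, 0, 0], [0, 0, 0, 0]]
  ]
}}

```text
clock: 2.9
tool_pos: [0.5813, 0.2024, 0.069]
orientation: [143.3, 90.0, 36.6]
force: [-0.5, -0.9, 1.6]
opening: 0.0003
```

>>> {"op": "move_arm", "data": {
  "commands": [
    [[0.8, 0.05, 0.15, 0], [0.7, 0, 0, 0], [0.2, 0, 0, 0], [0.2, 0, 0, 0], [0.1, 0, 0, 0], [0.1, 0, 0, 0], [0, 0, 0, 0], [0, 0, 0, 0]]
  ]
}}

```text
clock: 3.7
tool_pos: [0.5809, 0.2006, 0.0477]
orientation: [-33.4, 90.0, -140.0]
force: [-2.4, -1.5, 3.7]
opening: 0.0005
```

```bash
python3 - <<'E'
from h import *
o,R=tool();print(o['tool_pos'],o['force'],o['joint_pos'],curve(PAR)[0])
f=[]
for i in range(4): snapshot("top");o=get_obs();f.append([*o['tool_pos'],*o['force']])
print(np.round(f,4))
E
```

```text
[0.5809383  0.20060657 0.04767734] [-2.35288287 -1.49471509  3.72037908] [ 3.72354217e+01  2.44712191e+01 -1.92886306e+01  1.39875403e-03
 -4.62610151e+01  3.61579255e+01] [0.581511   0.20071078]
[[ 0.5809  0.2006  0.0477 -2.5879 -1.3413  4.3275]
 [ 0.5809  0.2006  0.0476 -2.1895 -2.6964  4.5263]
 [ 0.581   0.2006  0.0476 -1.9843 -2.3951  4.2952]
 [ 0.5809  0.2006  0.0476 -2.3891 -2.4018  5.028 ]]
```

```bash
cat > plan.py <<'E'
from h import *
import sys
# rows along the curve from nearest point to measured pose; n rows of ~s cm
o,R=tool();n=int(sys.argv[1]);s=float(sys.argv[2])/100
C=curve(PAR,3000);S=np.r_[0,np.cumsum(np.linalg.norm(np.diff(C,axis=0),axis=1))]
p=o['tool_pos'];i=np.linalg.norm(C-p[:2],axis=1).argmin()
print("pos",p.round(4),"F",o['force'].round(1),"s",S[i].round(4),"of",S[-1].round(4),"off",np.linalg.norm(C[i]-p[:2]).round(4))
q=np.minimum(S[i]+s*np.arange(1,n+1),S[-1])
W=np.c_[np.interp(q,S,C[:,0]),np.interp(q,S,C[:,1])]
D=((W-p[:2])@R[:2,1:])*100
D=np.diff(np.vstack([[0,0],D.round(1)]),axis=0);print(D.round(1).tolist())
E
python3 plan.py 32 1
```

```text
pos [0.5809 0.2006 0.0476] F [-2.4 -2.4  5. ] s 0.0 of 0.3094 off 0.0006
[[0.7, 0.7], [0.7, 0.8], [0.6, 0.8], [0.6, 0.8], [0.5, 0.8], [0.4, 1.0], [0.3, 0.9], [0.2, 1.0], [0.0, 1.0], [-0.1, 1.0], [-0.3, 1.0], [-0.3, 0.9], [-0.4, 0.9], [-0.4, 0.9], [-0.4, 0.9], [-0.5, 0.9], [-0.4, 0.9], [-0.4, 0.9], [-0.4, 1.0], [-0.3, 0.9], [-0.2, 1.0], [-0.2, 1.0], [0.1, 1.0], [0.1, 1.0], [0.4, 0.9], [0.4, 0.9], [0.5, 0.9], [0.6, 0.8], [0.6, 0.8], [0.7, 0.7], [0.6, 0.7], [0.0, 0.0]]
```

>>> {"op": "move_arm", "data": {
  "commands": [
    [[0.1, 0, 0, 0], [0.1, 0, 0, 0], [0, 0, 0, 0]]
  ]
}}

```text
clock: 4.2
tool_pos: [0.581, 0.2006, 0.0454]
orientation: [-32.3, 90.0, -138.9]
force: [-2.7, -3.3, 5.2]
opening: 0.0007
```

>>> {"op": "move_arm", "data": {
  "commands": [
    [[0, 0.7, 0.7, 0], [0, 0.7, 0.8, 0], [0, 0.6, 0.8, 0], [0, 0.6, 0.8, 0], [0, 0.5, 0.8, 0], [0, 0.4, 1.0, 0], [0, 0.3, 0.9, 0], [0, 0, 0, 0]]
  ]
}}

```text
clock: 5.0
tool_pos: [0.6024, 0.134, 0.0462]
orientation: [123.0, 89.8, 16.4]
force: [3.4, -3.1, 5.7]
opening: 0.0005
```

```bash
python3 plan.py 8 1
```

```text
pos [0.6024 0.134  0.0462] F [ 3.4 -3.1  5.7] s 0.0701 of 0.3094 off 0.0017
[[-0.0, 1.0], [0.0, 1.0], [-0.1, 1.0], [-0.2, 1.0], [-0.4, 0.9], [-0.3, 1.0], [-0.5, 0.9], [-0.4, 0.9]]
```

>>> {"op": "move_arm", "data": {
  "commands": [
    [[0, 0.1, 1.0, 0], [0.03, 0, 1.0, 0], [0, -0.1, 1.0, 0], [0, -0.2, 1.0, 0], [0, -0.4, 0.9, 0], [0, -0.3, 1.0, 0], [0, -0.5, 0.9, 0], [0, 0, 0, 0]]
  ]
}}

```text
clock: 5.8
tool_pos: [0.5684, 0.0728, 0.0459]
orientation: [122.5, 89.9, 15.9]
force: [1.2, -1.1, 5.3]
opening: 0.0005
```

```bash
python3 plan.py 8 1
```

```text
pos [0.5684 0.0728 0.0459] F [ 1.2 -1.1  5.3] s 0.1409 of 0.3094 off 0.0002
[[-0.4, 0.9], [-0.5, 0.9], [-0.4, 0.9], [-0.4, 0.9], [-0.4, 0.9], [-0.3, 1.0], [-0.2, 1.0], [-0.1, 1.0]]
```

>>> {"op": "move_arm", "data": {
  "commands": [
    [[0, -0.4, 0.9, 0], [0, -0.5, 0.9, 0], [0, -0.4, 0.9, 0], [0, -0.4, 0.9, 0], [0, -0.4, 0.9, 0], [0, -0.3, 1.0, 0], [0, -0.2, 1.0, 0], [0, 0, 0, 0]]
  ]
}}

```text
clock: 6.6
tool_pos: [0.5249, 0.0178, 0.0457]
orientation: [115.3, 89.9, 8.7]
force: [0.8, -2.5, 5.6]
opening: 0.0006
```

```bash
python3 plan.py 11 1; python3 - <<'E'
from h import *
p,d=snapshot("top");cv2.imwrite("pics/mid.png",cv2.resize(p[140:300,210:450],None,fx=3,fy=3)[...,::-1])
E
```

```text
pos [0.5249 0.0178 0.0457] F [ 0.8 -2.5  5.6] s 0.2113 of 0.3094 off 0.0002
[[-0.1, 1.0], [0.0, 1.0], [0.2, 1.0], [0.3, 0.9], [0.5, 0.9], [0.5, 0.9], [0.6, 0.8], [0.6, 0.7], [0.7, 0.8], [0.5, 0.6], [0.0, 0.0]]
```

View pics/mid.png

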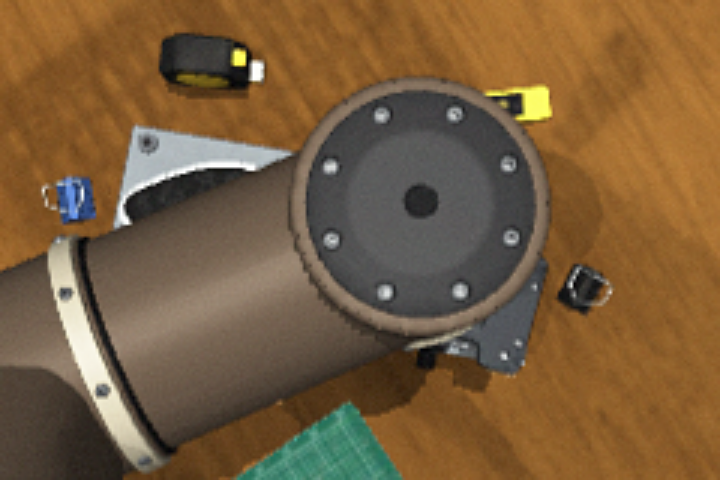

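The blue clip (70,200), black clip (585,287) and tape measure (210,60) are where they were, and the arm is over the strip. I carry on to the black end.

>>> {"op": "move_arm", "data": {
  "commands": [
    [[0, -0.1, 1.0, 0], [0, 0, 1.0, 0], [0, 0.2, 1.0, 0], [0, 0.3, 0.9, 0], [0, 0.5, 0.9, 0], [0, 0.5, 0.9, 0], [0, 0.6, 0.8, 0], [0, 0, 0, 0]]
  ]
}}

```text
clock: 7.45
tool_pos: [0.5254, -0.0506, 0.0453]
orientation: [41.3, 90.0, -65.4]
force: [2.0, -3.8, 5.6]
opening: 0.0005
```

```bash
python3 plan.py 4 0.9
```

```text
pos [ 0.5254 -0.0506  0.0453] F [ 2.  -3.8  5.6] s 0.2819 of 0.3094 off 0.0005
[[0.6, 0.7], [0.6, 0.7], [0.6, 0.6], [0.0, 0.1]]
```

>>> {"op": "move_arm", "data": {
  "commands": [
    [[0, 0.6, 0.7, 0], [0, 0.6, 0.7, 0], [0, 0.6, 0.6, 0], [0, 0.05, 0.1, 0], [0, 0, 0, 0], [0, 0, 0, 0], [0, 0, 0, 0]]
  ]
}}

```text
clock: 8.15
tool_pos: [0.537, -0.0753, 0.0453]
orientation: [78.7, 90.0, -27.9]
force: [-0.7, 0.3, 5.4]
opening: 0.0006
```

```bash
python3 plan.py 2 0.5; python3 - <<'E'
from h import *
p,d=snapshot("scene");cv2.imwrite("pics/end.png",cv2.resize(p[130:330,200:440],None,fx=3,fy=3)[...,::-1])
for i in range(4): snapshot("top");o=get_obs();print(o['tool_pos'].round(4),o['force'].round(1))
E
```

```text
pos [ 0.537  -0.0753  0.0453] F [-0.7  0.3  5.4] s 0.3091 of 0.3094 off 0.0002
[[0.0, 0.0], [0.0, 0.0]]
[ 0.537  -0.0753  0.0453] [0.5 0.3 5.2]
[ 0.537  -0.0753  0.0454] [-0.4  0.8  6.8]
[ 0.537  -0.0753  0.0453] [-0.1 -0.   6. ]
[ 0.5369 -0.0753  0.0453] [-0.1 -0.1  5.8]
```

View pics/end.png

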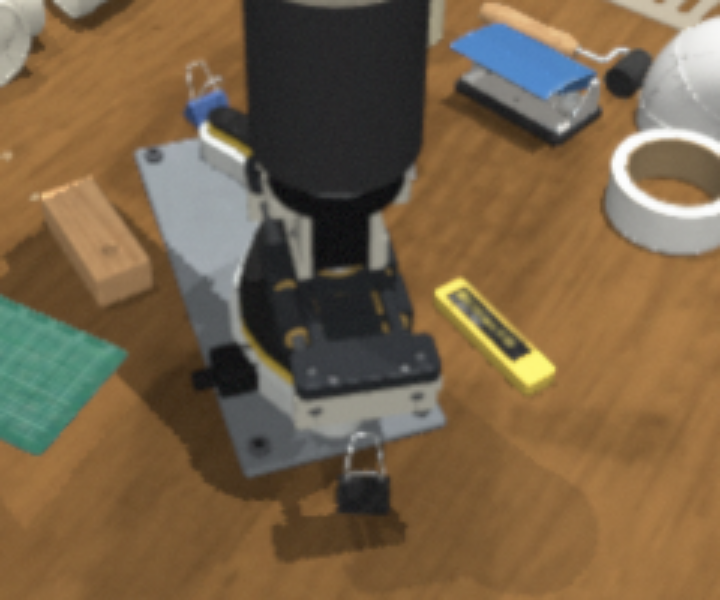

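The gripper is at the black-clip end with the rail held down. The black clip (365,490), blue clip (205,105), block and blade case are undisturbed, so I hand in.

```bash
python3 -c "
from plant import close_job;print(close_job())"
```

```text
the job is handed in; nothing more can be done
None
```

I pressed the rail down at the blue-clip end (r0) with closed fingertips and ran them along the whole S to the black-clip end (r6). I handed the job in with the fingertips still holding the rail down there.

- **Press depth:** every reading during the slide put the fingertips at z = 45.3–46.2 mm, so the rail was about 6–6.7 mm down. The upward force was 5.2–5.7 N on the way and 5.2–6.8 N in the final hold. That is clear of both springing up and the 12.5 mm fully-pressed limit. I only had readings at the end of each stretch of about 7 cm, not continuously.
- **Path:** the fingertips stayed within 2 mm of the fitted centre line at each reading and finished 0.3 mm from r6.
- **Surroundings:** the last pictures show both clips, the wooden block and the blade case standing as before. The tape measure was last seen undisturbed about two-thirds of the way along; the final picture does not cover it.
- **Unexplained readings:** sideways forces of up to about 4 N showed up during the press and slide and did not consistently match friction. They were close to zero at the end.
- **Time:** the last clock reading was 8.15 s, and the whole job took about 8.5 s of the 48 s allowed.

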